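# Ready the bench tablet for the tube rack

## Task

First take the white spacer block out from behind the tablet and stand it upright in its own storage tray, the one whose picture tag shows the block's oblong outline. Then swivel the tablet so that its screen points squarely at the middle of the wire tube rack, and lean it back from upright by 45 degrees. Leave the other things on the bench where they are.

Things in the scene. Friction and masses are not known exactly. Their poses are not given: they have to be found in the camera images.
- stand: fixed white base plate of the tablet stand, 190 (own x) x 150 (own y) x 12 mm, reaching from 70 mm in front (-x) to 120 mm behind (+x) its origin. Origin: on the underside, on the vertical swivel axis
- pivot (a point): point where the vertical swivel axis crosses the level tilt axis, 45 mm above the bench. It turns with the swivel: own -x is the horizontal direction in which the screen faces, own y is along the tilt axis, z is up
- top_edge (a point): middle of the tablet's upper edge, 125 mm from the tilt axis. The tablet is an aluminium slab 190 mm wide (own y), 140 mm high (own z, from 15 mm below the tilt axis to 125 mm above it), 12 mm thick (own x, centred on the axis), with the black screen on its -x face
- swivel (a joint): stiff swivel of the tablet about the vertical, rad, counter-clockwise from above positive, 0 when square to the base plate; range -1.9 to 1.9; stays where left (0.15 N m)
- tilt (a joint): stiff tilt of the tablet, rad: 0 upright, positive leans back (away from the side the screen faces), negative tips forward; range -0.45 to 1.3; stays where left (0.45 N m). 0.785 is leaned back 45 degrees
- block: loose white plastic spacer block, 34 (own x) x 50 (own y) x 115 mm tall, about 0.2 kg, standing on the base plate behind the tablet, where it keeps the tablet from leaning back more than about 27 degrees. Origin: centre of its underside
- tray_oblong: fixed grey open tray, 70 (own x) x 90 (own y) x 28 mm high, walls and floor 5 mm thick (cavity 60 x 80 mm). Origin: centre of its underside; the inner floor is 5 mm above it. A white picture tag (60 x 42 mm, top at 28 mm) sticks out on its +y side, with a black oblong: the block's own tray, empty
- tray_round: fixed grey open tray, 70 (own x) x 90 (own y) x 28 mm high, walls and floor 5 mm thick (cavity 60 x 80 mm). Origin: centre of its underside; the inner floor is 5 mm above it. A white picture tag (60 x 42 mm, top at 28 mm) sticks out on its +y side, with a black disc: it holds the steel weight
- tray_cross: fixed grey open tray, 70 (own x) x 90 (own y) x 28 mm high, walls and floor 5 mm thick (cavity 60 x 80 mm). Origin: centre of its underside; the inner floor is 5 mm above it. A white picture tag (60 x 42 mm, top at 28 mm) sticks out on its +y side, with a black cross: empty, not for the block
- weight: loose steel weight with a knob, 48 mm diameter, 66 mm high, standing in the tray with the disc; leave alone. Origin: centre of its underside
- rack_mid (a point): middle of the wire rack of 50 ml tubes with blue caps, 90 (own x) x 180 (own y) mm, 108 mm high over the caps; the point lies on its vertical centre line, 45 mm above the bench. The screen must point at it. Leave the rack alone
- tip_box: pipette tip box, grey with clear lid, 85 (own x) x 120 (own y) x 75 mm; leave alone. Origin: centre of its underside
- micro_rack: flat blue microtube rack, 120 (own x) x 200 (own y) x 30 mm; leave alone. Origin: centre of its underside
- reagent: amber bottle with blue cap, 66 mm diameter, 150 mm high; leave alone. Origin: centre of its underside
- dish: shallow clear dish, 90 mm diameter, 15 mm high; leave alone. Origin: centre of its underside
- jar: small jar with white lid, 60 mm diameter, 70 mm high; leave alone. Origin: centre of its underside
- marker: marker pen lying along own x, 130 x 16 mm; leave alone. Origin: centre of its underside

How it is judged:
By the outcome, as a careful person would: the job done as asked, in the order asked, and still so for the second after the job is handed in, with the robot touching nothing.
It also fails if it takes over 64 s, if anything falls off the work surface, if the arm or the gripper's body presses on something with over 40 N, if the wrist force passes 120 N, or if a joint passes its speed limit or range.

## Robot

A 6-joint arm with a two-finger parallel gripper is mounted at the origin on the work surface. World frame = base frame: x ahead of the robot, y to its left, z up, the work surface at z = 0. Lengths are in mm, angles in rad, forces in N, time in s.
With the tool pointing down it reaches from about 325 to 875 mm from the base axis. Payload 4.4 kg.
Tool frame: the origin (TCP) lies on the centre line of the jaws, within the pads' length; the fingertips stand ahead of it and the grasp point (between the pads) lies 6 mm ahead of it (ctrl.tcp_to_tips is the z of the fingertips in the tool frame, in mm); z points along the fingers, y is the line along which they close (so a half turn about z gives the same grasp; the last joint's range is limited). The gripper opens to 85 mm and grips with 20 to 120 N. Pads are 22 mm wide; open, the fingers measure 114 mm over their backs; the gripper's body (76 mm by 85 mm) begins 54 mm behind the grasp point. The pads swing forward as they close: fully open they stand 13 mm farther back than shut.
Start: joints at [-1.347, 0.207, 1.542, -0, 1.393, -0.15], TCP at [209.952, -535.301, 256.282] pointing down, gripper open.
Joint ranges: [-2.73, 2.73], [-0.86, 2.22], [0.23, 2.46], [-1.11, 4.25], [0.08, 2.63], [-2.82, 2.82]. Speed limits (rad/s): [2.79, 2.79, 3.14, 3.14, 3.14, 3.14].

## Interface

Orientations are given as a 3x3 rotation matrix whose columns are the frame's x, y, z axes.
In Python, from plant import ctrl, sensors, optics gives the robot as it stands. Calls block until the motion is done:
- ctrl.move_ptp(position, orientation): joint-space move of the TCP to a pose.
- ctrl.move_l(position, rot=None, vel=150, threshold=None): straight line of the TCP; rot=None keeps the orientation; vel is the mean speed in mm/s. With threshold (N) it stops when the force on the tool has changed by that much, and returns True; else False.
- ctrl.set_joints(angles): joint-space move.
- ctrl.gripper_to(opening, force=None): finger opening in mm; force is the grip in N (None keeps the last); returns when the fingers have stopped.
- ctrl.hold(seconds).
- ctrl.solve_ik(position, orientation): joint angles nearest the present ones, or None.
- sensors.read_state(): the state.
- optics.grab_frame(name): name is "side" or "top" or "wrist"; returns (picture, depth): 480x640x3 uint8, red, green, blue; 480x640 float32, mm along the optical axis (not along the pixel's ray), 0 where there is no reading.
- optics.camera_params(name): a dict with "mtx" (3x3 intrinsics, pixels), "R" (3x3) and "t" (3): a world point X has camera coordinates R X + t; the wrist camera has in their place "T_tool_cam" (4x4, takes a point from camera to tool coordinates, whose origin is the TCP and whose axes are the flange's). Camera axes: x right, y down, z forward; pixel columns grow to the right and rows downward; lengths in mm; the calibration is good to about 2 mm. The wrist camera is an equidistant fisheye: a pixel r from the principal point sees the ray r / f radians off the axis. A picture is of the moment at which its call begins: read the wrist's pose just before it. camera_params takes no time and is no camera call.
A pose or a line that the arm cannot do raises ctrl.MotionError and nothing moves.
- ctrl.finish_job(): hands the job in; it is judged then, once.
The state is a dict: "t": time; "q": joint angles; "qvel": joint speeds; "tau": joint torques, N m; "eef_pos": TCP position; "eef_rot": TCP orientation; "force": force on the tool from outside, world axes, zero at the start; "wrist_torque": the same for the moment, N m; "grip_width": finger opening in mm; "grasp_force": force on a finger pad.
Only numpy, scipy, OpenCV 4.12 (cv2) and the standard library are available. Lean on these libraries where they do the work, as an engineer would, in place of code of your own. Each camera call takes 0.05 s, during which the arm holds its last target. There are 200 camera calls.

## Working session

There is one attempt and no reset: what is moved stays moved. The work goes in short steps, each a Python script; the robot and the scene stay as the last script left them, time stands still between calls to the robot, and variables do not carry over. Pictures are saved under pics/ and viewed, at most 10 in all, crops included, and the job is handed in when it is done.

```bash
ls; mkdir -p pics; python3 - <<'E'
from plant import ctrl,sensors,optics
import cv2,numpy as np
for n in ("top","side"):
    p,d=optics.grab_frame(n); cv2.imwrite(f"pics/{n}0.png",p[:,:,::-1]); np.savez(f"{n}0.npz",p=p,d=d)
    c=optics.camera_params(n); print(n,{k:np.round(v,3).tolist() for k,v in c.items()}, (d>0).mean())
c=optics.camera_params("wrist");print({k:np.round(v,3).tolist() for k,v in c.items()})
print(sensors.read_state()["t"],ctrl.tcp_to_tips)
E
```

```text
pics
top {'mtx': [[460.935, 0.0, 318.397], [0.0, 460.935, 241.376], [0.0, 0.0, 1.0]], 'R': [[-0.028, -0.999, -0.03], [-0.996, 0.03, -0.08], [0.081, 0.028, -0.996]], 't': [26.477, 510.737, 1119.277]} 0.99611328125
side {'mtx': [[620.793, 0.0, 318.184], [0.0, 620.793, 231.223], [0.0, 0.0, 1.0]], 'R': [[-0.752, -0.659, 0.002], [-0.399, 0.454, -0.797], [0.524, -0.6, -0.604]], 't': [382.855, 295.221, 1070.147]} 0.9959309895833334
{'mtx': [[371.648, 0.0, 323.988], [0.0, 371.648, 246.755], [0.0, 0.0, 1.0]], 'T_tool_cam': [[-0.001, -0.955, -0.297, 75.541], [1.0, -0.001, -0.0, 1.24], [-0.0, -0.297, 0.955, -118.36], [0.0, 0.0, 0.0, 1.0]]}
0.1 25.0
```

View pics/top0.png

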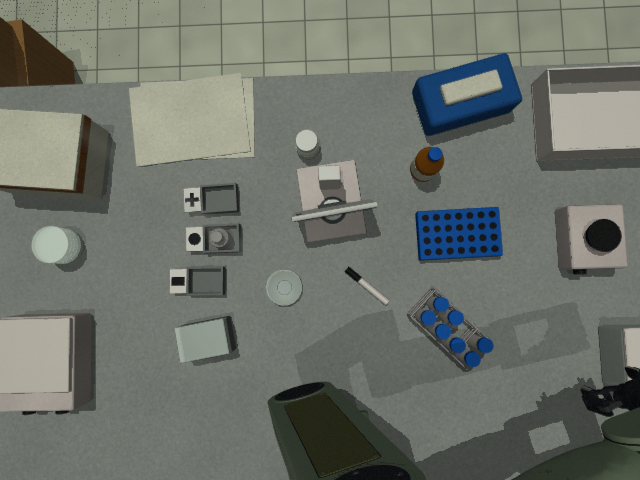

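View pics/side0.png

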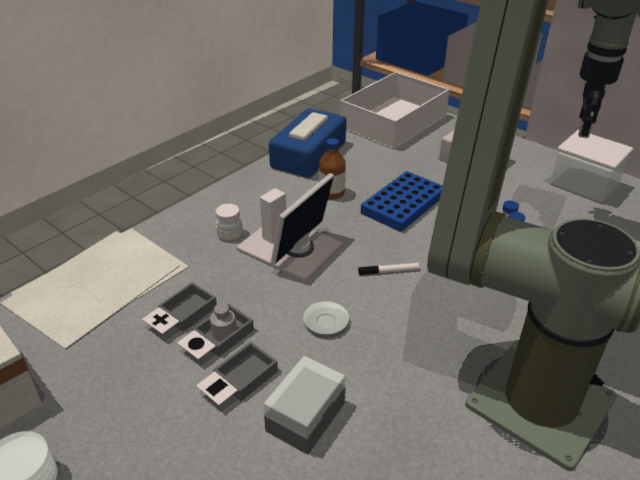

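The top view shows the block's top at (330,176), the tablet edge from (293,218) to (377,205), the oblong tray at (197,281) with its tag on the left, and the rack's caps around (452,330). The side view agrees: the lowest of the three trays, at (245,373), has the oblong tag.

```bash
cat > h.py <<'E'
import numpy as np,cv2
from plant import ctrl,sensors,optics
def cloud(n,d):
    c=optics.camera_params(n);K=c["mtx"];v,u=np.mgrid[:480,:640]
    P=np.stack([(u-K[0,2])/K[0,0]*d,(v-K[1,2])/K[1,1]*d,d],-1)
    return (P-c["t"])@c["R"]
def ray(n,uv,z):
    c=optics.camera_params(n);K=c["mtx"];uv=np.atleast_2d(np.asarray(uv,float))
    r=np.c_[uv,np.ones(len(uv))]@np.linalg.inv(K).T@c["R"];o=-c["R"].T@c["t"]
    return o+r*((z-o[2])/r[:,2])[:,None]
def rect(pts): 
    (c,s,a)=cv2.minAreaRect(np.float32(pts)[:,:2]); return np.round(c,1),np.round(s,1),round(a,1)
def down(yaw): # tool y along yaw
    y=np.array([np.cos(yaw),np.sin(yaw),0]);z=np.array([0,0,-1.]);return np.stack([np.cross(y,z),y,z],1)
E
python3 - <<'E'
from h import *
def main():
    out={}
    for n in("top","side"):
        f=np.load(n+"0.npz");p,d=f["p"],f["d"];P=cloud(n,d);P[d==0]=np.nan
        hsv=cv2.cvtColor(p,cv2.COLOR_RGB2HSV);out[n]=P
        print(n,"bench z",np.nanmedian(P[300:330,380:400,2]) if n=="top" else np.nanmedian(P[330:360,100:140,2]))
        X,Y,Z=P[...,0],P[...,1],P[...,2]
        if n=="top":
            b=P[172:180,323:337].reshape(-1,3);print("blk",b.mean(0))
        win={"top":{"blk":(318,163,344,190),"tab":(285,195,382,225),"tray":(165,260,232,300),"stand":(292,155,372,248)},
             "side":{"blk":(255,185,290,235),"tab":(268,170,336,265),"tray":(192,340,282,410),"stand":(230,180,350,285)}}[n]
        for k,(a,bb,c,e) in win.items():
            Q=P[bb:e,a:c].reshape(-1,3);C=p[bb:e,a:c].reshape(-1,3).astype(int)
            lim={"blk":(120,140),"tab":(140,175),"tray":(20,33),"stand":(9,16)}[k]
            m=(Q[:,2]>lim[0])&(Q[:,2]<lim[1]);
            if m.sum()>4: print(n,k,m.sum(),rect(Q[m]),"z",np.percentile(Q[m][:,2],[5,50,95]).round(1))
        m=(hsv[...,0]>100)&(hsv[...,0]<125)&(hsv[...,1]>150)&(Z>85)&(Z<125)&(X<460)
        print("caps",m.sum(),rect(P[m]),np.percentile(Z[m],[50,95]))
main()
E
```

```text
top bench z -0.6602911428389191
blk [651.81914426 -20.49584212 126.35275555]Traceback (most recent call last):
  File "<stdin>", line 20, in <module>
  File "<stdin>", line 17, in main
  File "h.py", line 12, in rect
    (c,s,a)=cv2.minAreaRect(np.float32(pts)[:,:2]); return np.round(c,1),np.round(s,1),round(a,1)
            ~~~~~~~~~~~~~~~^^^^^^^^^^^^^^^^^^^^^^^
cv2.error: OpenCV(4.12.0) /io/opencv/modules/imgproc/src/convhull.cpp:143: error: (-215:Assertion failed) total >= 0 && (depth == CV_32F || depth == CV_32S) in function 'convexHull'
```

```bash
sed -i 's/np.float32(pts)\[:,:2\]/np.ascontiguousarray(np.float32(pts)[:,:2])/' h.py
cat > m.py <<'E'
from h import *
for n in("top","side"):
    f=np.load(n+"0.npz");p,d=f["p"],f["d"];P=cloud(n,d);P[d==0]=np.nan
    hsv=cv2.cvtColor(p,cv2.COLOR_RGB2HSV)
    X,Y,Z=P[...,0],P[...,1],P[...,2]
    print(n,"bench z",np.nanmedian(P[300:330,380:400,2]) if n=="top" else np.nanmedian(P[330:360,100:140,2]))
    win={"top":{"blk":(318,163,344,190),"tab":(285,195,382,225),"tray":(165,260,232,300),"stand":(292,155,372,248)},
         "side":{"blk":(255,185,290,235),"tab":(268,170,336,265),"tray":(192,340,282,410),"stand":(230,180,350,285)}}[n]
    for k,(a,b,c,e) in win.items():
        Q=P[b:e,a:c].reshape(-1,3)
        lim={"blk":(120,140),"tab":(140,185),"tray":(20,33),"stand":(9,16)}[k]
        m=(Q[:,2]>lim[0])&(Q[:,2]<lim[1])
        if m.sum()>4: print(n,k,m.sum(),rect(Q[m]),"z",np.percentile(Q[m][:,2],[5,50,95]).round(1),"x,y",np.percentile(Q[m][:,0],[1,99]).round(),np.percentile(Q[m][:,1],[1,99]).round())
    m=(hsv[...,0]>100)&(hsv[...,0]<125)&(hsv[...,1]>150)&(Z>85)&(Z<125)&(X<460)&(X>200)&(abs(Y)<500)
    if m.sum()>4:print(n,"caps",m.sum(),rect(P[m]),np.percentile(Z[m],[50,95]))
E
python3 m.py
```

```text
top bench z -0.6602911428389191
top blk 324 (array([658.4, -19.1]), array([34.9, 49.6]), 2.0) z [122.6 126.1 129.5] x,y [642. 675.] [-43.   5.]
top tab 566 (array([566.3, -27.8]), array([ 17.5, 189.6]), 8.2) z [152.5 165.8 169.4] x,y [547. 583.] [-119.   64.]
top tray 694 (array([422.5, 315. ]), array([132.4,  68.8]), 89.7) z [22.9 27.2 30.7] x,y [389. 457.] [250. 381.]
top stand 2566 (array([630.2, -19.7]), array([222.1, 149.6]), 7.0) z [ 9.4 11.8 15. ] x,y [518. 712.] [-101.   57.]
top caps 1311 (array([ 294. , -293.5]), array([163.6,  74.1]), 44.7) [107.36798307 110.41815481]
side bench z 1.2882133765354533
side blk 349 (array([619.9,  15.3]), array([ 55.2, 167.3]), 47.6) z [122.  127.7 137. ] x,y [551. 675.] [-44.  67.]
side tab 775 (array([561.9, -27.8]), array([ 17.2, 191.5]), 6.9) z [142.7 162.7 169.9] x,y [545. 577.] [-119.   66.]
side tray 1826 (array([462.6, 313.5]), array([133.7, 153.1]), 88.4) z [22.2 28.8 31.6] x,y [387. 531.] [250. 380.]
side stand 1939 (array([595.1, -86.8]), array([335.7, 217.3]), 77.7) z [10.  13.  15.6] x,y [515. 725.] [-241.   60.]
side caps 240 (array([ 247.5, -340.5]), array([30.1, 75.7]), 45.5) [108.66692308 111.2801228 ]
```

```bash
cat > m2.py <<'E'
from h import *
import sys
def plane(Q):
    for _ in range(4):
        c=Q.mean(0);n=np.linalg.svd(Q-c,full_matrices=False)[2][2];r=(Q-c)@n
        Q=Q[abs(r)<max(2.5*np.median(abs(r)),1)]
    n=n if n[0]<0 else -n
    return Q.mean(0),n,len(Q)
def stand(n,f,win):
    p,d=f["p"],f["d"];P=cloud(n,d);a,b,c,e=win
    m=np.zeros(d.shape,np.uint8);m[b:e,a:c]=((abs(P[...,2]-12)<5)&(d>0))[b:e,a:c]
    m=cv2.morphologyEx(m,cv2.MORPH_OPEN,np.ones((5,5)))
    return P[m>0]
if __name__=="__main__":
    for n,w in(("top",(295,155,372,248)),("side",(232,190,352,282))):
        f=np.load(n+"0.npz");Q=stand(n,f,w);c,s,a=rect(Q);print(n,"stand",c,s,a,"z",np.median(Q[:,2]))
    f=np.load("side0.npz");p,d=f["p"],f["d"];P=cloud("side",d)
    dark=(p.max(2)<40);m=np.zeros(d.shape,bool);m[178:260,272:334]=dark[178:260,272:334]
    m&=(P[...,2]>55)&(P[...,2]<165);c,nn,k=plane(P[m]);print("screen",k,c,nn,"yaw",np.degrees(np.arctan2(-nn[1],-nn[0])),"tilt",np.degrees(np.arcsin(nn[2])))
    # tray rectangle and tag by view
    for n,w in(("top",(165,262,232,300)),("side",(192,340,282,410))):
        f=np.load(n+"0.npz");p,d=f["p"],f["d"];P=cloud(n,d);m=np.zeros(d.shape,bool);a,b,c,e=w
        m[b:e,a:c]=(abs(P[...,2]-28)<4)[b:e,a:c];m&=(P[...,0]<475)&(P[...,0]>370)
        light=m&(p.min(2)>130);tr=m&(p.max(2)<125)&(P[...,1]<350)
        print(n,"all",rect(P[m]),"tag",rect(P[light]),"rim",rect(P[tr]))
        m[b:e,a:c]=(abs(P[...,2]-5)<5)[b:e,a:c]; m&=(P[...,0]<445)&(P[...,0]>400)&(P[...,1]<330)&(P[...,1]>265);print("floor z",np.median(P[m][:,2]),m.sum())
    f=np.load("top0.npz");p=f["p"];cv2.imwrite("pics/top_crop.png",cv2.resize(p[145:255,285:385,::-1],None,fx=5,fy=5,interpolation=cv2.INTER_CUBIC))
E
python3 m2.py
```

```text
top stand [614.8 -21.6] [190.3 149.4] 7.3 z 11.40148214752514
side stand [613.1 -21.2] [192.  156.6] 6.4 z 13.055519648866293
screen 1261 [567.5425264  -21.59809719 111.7716565 ] [-0.96731014 -0.13983933 -0.21155625] yaw 8.225983266614007 tilt -12.21356808788857
top all (array([422.1, 315.6]), array([132.2,  68.8]), 88.5) tag (array([423.7, 360.6]), array([41. , 59.1]), 89.9) rim (array([421.6, 299.7]), array([100.3,  68.8]), 88.4)
floor z 4.219222416456517 447
side all (array([423. , 314.7]), array([134.2,  73.4]), 89.0) tag (array([424.7, 359.3]), array([44.3, 61.3]), 88.3) rim (array([422.7, 298.5]), array([101.8,  73.4]), 89.0)
floor z 6.135267406507425 507
```

View pics/top_crop.png

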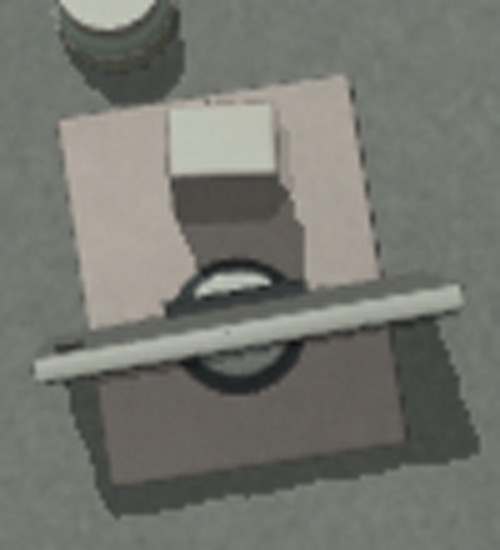

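```bash
cat >> h.py <<'E'
PIV=np.array([589.,-24.5,45.]);RACK=np.array([294.,-293.5])
def tabpose(psi,th,r=119,phi=0.,sg=1,piv=PIV,off=0.):
    ox=np.array([np.cos(psi),np.sin(psi),0]);ez=np.array([0,0,1.]);ay=np.array([-np.sin(psi),np.cos(psi),0])
    u=np.sin(th)*ox+np.cos(th)*ez;n=np.cos(th)*ox-np.sin(th)*ez
    z=-u*np.cos(phi)+ay*np.sin(phi);y=sg*n
    return piv+u*(r-6)+ay*off-z*6,np.stack([np.cross(y,z),y,z],1)
E
python3 - <<'E'
from h import *
f=np.load("side0.npz");P=cloud("side",f["d"]);Q=P[185:240,250:295].reshape(-1,3)
Q=Q[(Q[:,0]>635)&(Q[:,0]<690)&(Q[:,2]>122)&(Q[:,2]<133)];print("side block top",rect(Q),np.median(Q[:,2]))
for y in (92,-88):
    print(y,[None if (q:=ctrl.solve_ik(np.array(p,float),down(np.radians(y+dy)))) is None else np.round(q,2).tolist() for p,dy in (((658.4,-19.1,280),0),((658.4,-19.1,108),0),((422,294,280),-3),((422,294,100),-3))])
psi1=np.arctan2(*(PIV[:2]-RACK)[::-1]);print(np.degrees(psi1))
for sg in(1,-1):
  for phi in np.radians([-60,-45,-30,0,30,45,60]):
    r=[]
    for ps,th in((np.radians(8),-.213),(psi1,-.213),(psi1,.3),(psi1,.6),(psi1,.785)):
        q=ctrl.solve_ik(*tabpose(ps,th,phi=phi,sg=sg)); r.append(None if q is None else np.round(q,2).tolist())
    print(sg,np.degrees(phi).round(),r)
E
```

```text
side block top (array([657.7, -19.7]), array([38.2, 53.5]), 0.4) 127.68704219455765
92 [[-0.16, 0.37, 1.29, -0.0, 1.49, -1.77], [-0.16, 0.52, 1.44, -0.0, 1.18, -1.77], [0.44, 0.06, 1.66, -0.0, 1.42, -1.11], [0.44, 0.27, 1.82, -0.0, 1.05, -1.11]]
-88 [[-0.16, 0.37, 1.29, -0.0, 1.49, 1.38], [-0.16, 0.52, 1.44, -0.0, 1.18, 1.38], [0.44, 0.06, 1.66, -0.0, 1.42, 2.03], [0.44, 0.27, 1.82, -0.0, 1.05, 2.03]]
42.36057386209274
1 -60.0 [None, None, None, None, None]
1 -45.0 [[0.17, 0.33, 1.82, -0.95, 1.07, 0.64], None, [0.2, 0.4, 1.74, -0.99, 1.03, -0.11], [0.27, 0.6, 1.53, -1.01, 1.29, -0.27], [0.31, 0.73, 1.41, -1.04, 1.43, -0.38]]
1 -30.0 [[0.05, 0.22, 1.84, -0.65, 0.93, 0.33], [-0.13, 0.08, 2.01, -0.36, 0.55, -0.55], [0.13, 0.4, 1.62, -0.66, 1.12, -0.4], [0.21, 0.63, 1.39, -0.76, 1.41, -0.46], [0.25, 0.77, 1.25, -0.82, 1.58, -0.52]]
1 0.0 [[-0.24, 0.17, 1.81, 0.1, 0.96, -0.43], [-0.32, 0.22, 1.75, 0.21, 1.08, -1.15], [-0.04, 0.52, 1.35, -0.21, 1.48, -0.74], [0.06, 0.76, 1.09, -0.37, 1.76, -0.66], [0.1, 0.92, 0.93, -0.47, 1.94, -0.66]]
1 30.0 [[-0.48, 0.34, 1.69, 0.56, 1.32, -0.88], [-0.42
[... 981 characters left out ...]
 1.08, 1.99], [-0.04, 0.52, 1.35, -0.21, 1.48, 2.4], [0.06, 0.76, 1.09, -0.37, 1.76, 2.48], [0.1, 0.92, 0.93, -0.47, 1.94, 2.48]]
-1 30.0 [[-0.48, 0.34, 1.69, 0.56, 1.32, 2.26], [-0.42, 0.51, 1.44, 0.38, 1.62, 1.86], [-0.19, 0.74, 1.08, 0.1, 1.9, 2.3], [-0.09, 0.95, 0.83, -0.03, 2.13, 2.47], [-0.05, 1.1, 0.66, -0.11, 2.29, 2.54]]
-1 45.0 [[-0.56, 0.47, 1.61, 0.69, 1.53, 2.15], [-0.44, 0.68, 1.28, 0.44, 1.86, 1.85], [-0.25, 0.87, 0.97, 0.25, 2.1, 2.31], [-0.17, 1.05, 0.73, 0.16, 2.29, 2.54], [-0.12, 1.18, 0.57, 0.12, 2.43, 2.66]]
-1 60.0 [[-0.6, 0.62, 1.53, 0.8, 1.73, 2.09], [-0.45, 0.84, 1.14, 0.51, 2.1, 1.86], [-0.3, 0.99, 0.88, 0.42, 2.27, 2.37], [-0.23, 1.14, 0.68, 0.4, 2.41, 2.66], None]
```

```bash
python3 - <<'E'
from h import *
R=down(np.radians(91.5));S=sensors.read_state
b=np.array([658.,-19.4,0]);z=lambda p,h:np.array([p[0],p[1],h])
ctrl.gripper_to(80,30)
ctrl.move_ptp(z(b,220),R)
print("hit",ctrl.move_l(z(b,108),vel=120,threshold=8),S()["eef_pos"])
ctrl.gripper_to(45,40);s=S();print(s["grip_width"],s["grasp_force"])
zp=s["eef_pos"][2]
ctrl.move_l(z(b,290),vel=200);s=S();print("lift",s["grip_width"],s["grasp_force"],s["force"],s["t"])
p,d=optics.grab_frame("side");cv2.imwrite("pics/side1.png",p[:,:,::-1]);np.savez("side1.npz",p=p,d=d)
t=np.array([422.,294,0])
ctrl.move_ptp(z(t,290),down(np.radians(89)))
p,d=optics.grab_frame("top");cv2.imwrite("pics/top1.png",p[:,:,::-1]);np.savez("top1.npz",p=p,d=d)
print(S()["t"],zp)
E
```

```text
hit False [658.88331797 -19.54786733 109.14833879]
49.540503708864954 42.060874700546265
lift 49.65593572393421 41.63691580295563 [-0.19690483  1.18985636 -2.83916644] 5.2917
6.85 109.25623781183923
```

```bash
python3 - <<'E'
import cv2
a=cv2.imread("pics/side1.png");b=cv2.imread("pics/top1.png")
cv2.imwrite("pics/c1.png",cv2.hconcat([cv2.resize(a,(400,300)),cv2.resize(b,(400,300))]))
E
```

```text
(no output)
```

View pics/c1.png

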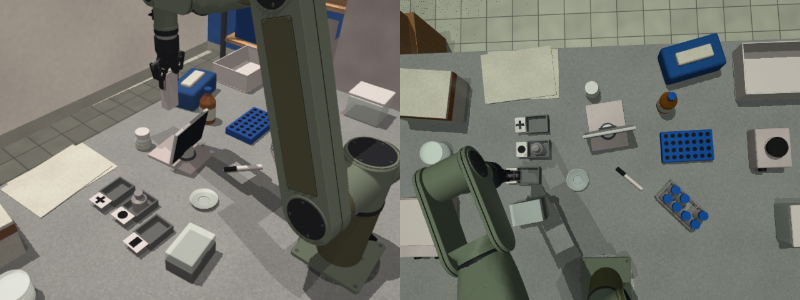

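The block hangs upright in the gripper (left half, about (168,95)). In the right half the gripper is over the oblong tray (525,176). Next I lower it.

```bash
python3 - <<'E'
from h import *
S=sensors.read_state;t=np.array([422.,294,0])
print(S()["eef_pos"])
z=lambda h:np.array([422.,294,h])
print(ctrl.move_l(z(112),vel=150,threshold=12),ctrl.move_l(z(96),vel=20,threshold=5),S()["eef_pos"],S()["force"])
ctrl.gripper_to(75,30);ctrl.hold(.2)
ctrl.move_l(z(240),vel=200);print(S()["t"])
E
```

```text
[423.03357561 293.36663842 290.06181671]
False True [421.96548183 294.21612911 102.12519694] [0.0937469  0.10206453 3.43523282]
10.15
```

```bash
cat > g.py <<'E'
from h import *
S=sensors.read_state
def snap(n,k):
    p,d=optics.grab_frame(n);np.savez(f"{n}{k}.npz",p=p,d=d);cv2.imwrite(f"pics/{n}{k}.png",p[:,:,::-1]);return p,d
psi0,th0=np.radians(8.0),-.213
psi1=np.arctan2(*(PIV[:2]-RACK)[::-1]);th1=np.radians(45)
if __name__=="__main__":
    ctrl.gripper_to(50,25)
    ctrl.move_ptp(*tabpose(psi0,th0,r=220))
    snap("top",2);snap("side",2)
    p,R=tabpose(psi0,th0);print("hit",ctrl.move_l(p,R,vel=80,threshold=6),S()["eef_pos"]-p)
    ctrl.gripper_to(5,25);s=S();print(s["grip_width"],s["grasp_force"],s["force"],s["wrist_torque"],s["t"])
E
python3 g.py; python3 - <<'E'
from h import *
f=np.load("top2.npz");p=f["p"];P=cloud("top",f["d"])
m=np.zeros((480,640),bool);m[255:300,165:232]=True;m&=(abs(P[...,2]-120)<7);print(rect(P[m]),np.median(P[m][:,2]))
a=p[240:320,160:260,::-1];b=cv2.imread("pics/side2.png")
cv2.imwrite("pics/c2.png",cv2.hconcat([cv2.resize(a,(375,300)),cv2.resize(b,(400,300))]))
E
```

```text
hit False [ 0.46968685 -0.1083305   0.75341974]
11.595862385757084 27.862307131290436 [-0.62348684  0.04295631  3.34354048] [-0.00628152  0.15739542  0.11480395] 13.7667
(array([421.9, 294. ]), array([51.9, 31.7]), 88.4) 118.94727997223715
```

View pics/c2.png

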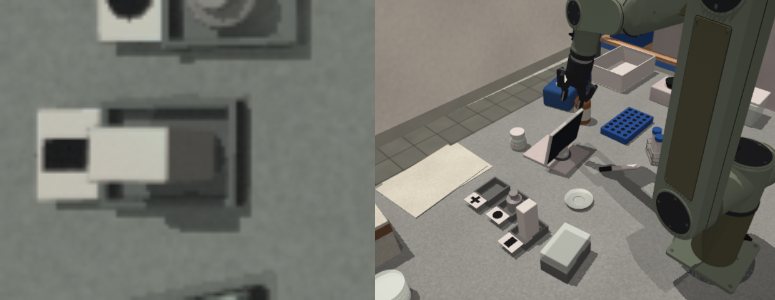

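The block stands upright in the oblong tray (side view about (527,220)); its measured top centre is (422,294) at z 119–120, as it should be. The tablet is gripped at 11.6 mm wide. Next I rotate it.

```bash
python3 - <<'E'
from g import *
N=12
for i in range(1,N+1):
    a=i/N
    p,R=tabpose(psi0+a*(psi1-psi0),th0+a*(th1-th0))
    ctrl.move_l(p,R,vel=28)
    s=S()
    if i%3==0: print(i,s["t"].__round__(2),np.round(s["force"],1),np.round(s["wrist_torque"],2),np.round(s["eef_pos"]-p,1))
ctrl.hold(.3)
ctrl.gripper_to(40,25)
u=-R[:,2]
ctrl.move_l(p+u*90,vel=120)
snap("top",3);snap("side",3);print(S()["t"])
E
```

```text
3 15.28 [-0.2  0.8  5.7] [-0.    0.25 -0.12] [0.5 0.1 0.5]
6 16.79 [1.8 0.3 5.2] [-0.04  0.2  -0.08] [0.7 0.2 0.5]
9 18.33 [2.3 1.6 6. ] [-0.08  0.05  0.02] [0.8 0.5 0.2]
12 19.92 [4.6 2.4 6.3] [-0.23  0.03  0.25] [ 0.7  1.1 -0.2]
21.6
```

View pics/side3.png

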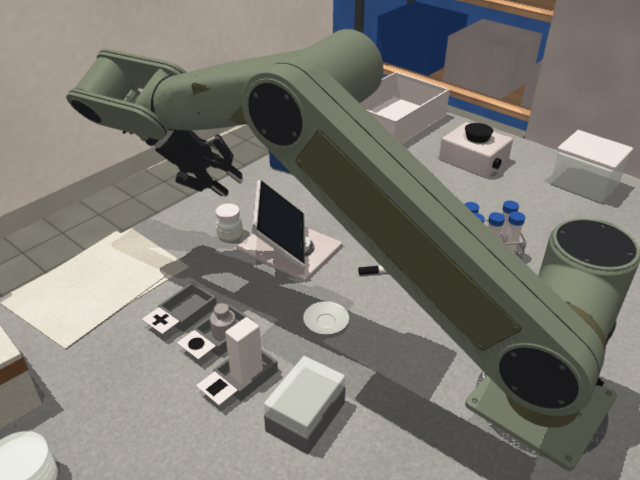

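View pics/top3.png

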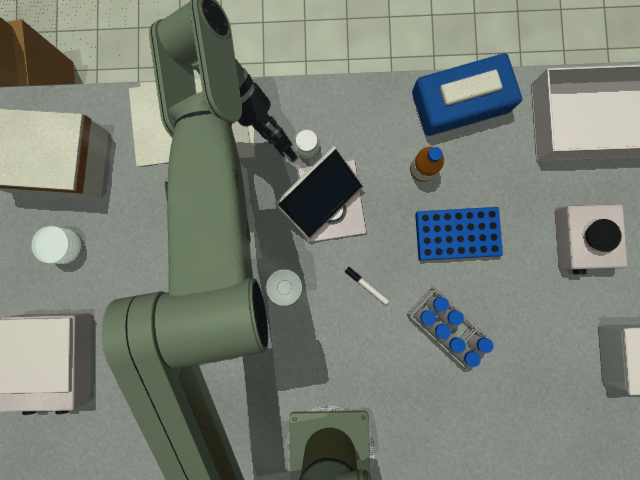

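The tablet is now leaned back and faces the rack (top view, screen centred at (320,193)); the block and the other things are where they were. Next I measure the angles.

```bash
cat > v.py <<'E'
from h import *
from m2 import plane
import sys
k=sys.argv[1]
for n,w in(("top",(275,145,366,245)),("side",(250,178,312,268))):
    f=np.load(f"{n}{k}.npz");p,d=f["p"],f["d"];P=cloud(n,d);a,b,c,e=w
    m=np.zeros(d.shape,np.uint8);m[b:e,a:c]=((p.max(2)<60)&(P[...,2]>45)&(P[...,2]<140))[b:e,a:c]
    nl,l,st,_=cv2.connectedComponentsWithStats(m);m=l==1+np.argmax(st[1:,4]);m=cv2.erode(m.astype(np.uint8),np.ones((3,3)))>0
    c,nn,kk=plane(P[m]);nn=nn if nn[2]>0 else -nn
    psi=np.arctan2(-nn[1],-nn[0]);th=np.arcsin(nn[2])
    ay=np.array([-np.sin(psi),np.cos(psi),0]);u=np.sin(th)*np.array([np.cos(psi),np.sin(psi),0])+[0,0,np.cos(th)]
    Q=P[m];hgt=(Q-c)@u;A=(Q-c)@ay
    # screen side edges -> yaw without depth bias: outline rect in tablet plane
    r=cv2.minAreaRect(np.ascontiguousarray(np.float32(np.c_[A,hgt])))
    mid=c+r[0][0]*ay+r[0][1]*u-6*nn; piv=mid-u*((mid[2]-45)/u[2])
    print(n,kk,"psi",np.degrees(psi).round(2),"tilt",np.degrees(th).round(2),"rect",np.round(r[1],1),round(r[2],1),"pivot",piv.round(1),
      "need",np.degrees(np.arctan2(*(piv[:2]-RACK)[::-1])).round(2))
    # caps
    h=cv2.cvtColor(p,cv2.COLOR_RGB2HSV);mm=(h[...,0]>100)&(h[...,0]<125)&(h[...,1]>150)&(P[...,2]>85)&(P[...,2]<125)&(P[...,0]<460)&(P[...,0]>150)&(abs(P[...,1])<450)
    print(" caps",rect(P[mm]))
    if n=="top":
        R=(abs(P[...,0]-294)<110)&(abs(P[...,1]+293)<110)&(P[...,2]>15)&(P[...,2]<130);R=cv2.morphologyEx(R.astype(np.uint8),cv2.MORPH_OPEN,np.ones((2,2)))>0
        print(" rack all",rect(P[R]))
E
python3 v.py 3
```

```text
top 2503 psi 42.71 tilt 45.42 rect [122.5 174.8] 89.8 pivot [589.1 -25.3  45. ] need 42.26
 caps (array([ 293.6, -294.1]), array([165. ,  74.1]), 44.7)
 rack all (array([ 342.6, -225.4]), array([423.3, 116.2]), 54.2)
side 1585 psi 42.61 tilt 45.37 rect [125.6 171.2] 89.1 pivot [586.7 -27.   45. ] need 42.31
 caps (array([ 276.2, -309.4]), array([116.6,  79.9]), 43.1)
```

Both views give a yaw of 42.7° (42.3° needed) and a tilt of 45.4°. The gripper is clear of everything, so I hand the job in.

```bash
python3 -c "
from plant import ctrl,sensors
print(sensors.read_state()['force']);print(ctrl.finish_job())"
```

```text
[ 0.01857034 -0.09561335  0.29375121]
the job is handed in; nothing more can be done
None
```

The job is handed in at about 22 s: the block stands upright in the oblong tray, and the tablet measures within about 0.5° of facing the rack's middle and of a 45° lean; the verdict was not shown.

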